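# Seat a slide holder in the corner stops of a microscope stage and hold it

### The job

Clear the steel calibration puck off the microscope stage into the small open tray and let go of it there. Then stand the long slide holder (not the square one) flat on the stage, its long side along the long fence, and press it firmly into the corner so that it bears on both fences at once. Finish while still holding it pressed there, so that it can be clamped, and leave the other things on the bench where they are.

Things in the scene. Friction and masses are not known exactly. Their poses are not given: they have to be found in the camera images.
- stage: Motorised microscope stage, fixed on the bench: dark steel plate with a white drive housing behind. Origin on the bench under the plate; z up, x towards the housing, y left; turned up to 0.25 rad. Plate top 30 mm above the bench, x -108 to +82, y -110 to +102 mm. Two fences 12 mm high meet at its far left corner: faces at x = +70 and y = +90 mm. Housing from x = +155 mm, 48 mm high.
- seat (a point): The point on the plate's top where the holder's origin is when it is home in the corner: x +33, y +35, z +30 mm in the stage's frame. The holder's y axis is then along the stage's y, either way round.
- fence_long: Long fence, steel bar 12 x 192 x 12 mm along the stage's y, rigidly fixed to the stage plate; ground smooth like the plate (friction about 0.25). Origin at the centre of its underside; the working face is 6 mm to the -x side.
- fence_short: Short fence, steel bar 130 x 12 x 12 mm along the stage's x, rigidly fixed to the stage plate; ground smooth like the plate (friction about 0.25). Origin at the centre of its underside; the working face is 6 mm to the -y side.
- holder: Long slide holder, aluminium, loose on the bench to the robot's right, yaw up to 0.5 rad: base 74 (x) x 110 (y) x 18 mm high with two glass slides; upright grip rib along its middle, 20 (x) x 76 mm (y), from 18 to 46 mm above its underside, to be gripped across its 20 mm from above. Origin at the centre of its underside, z up. 0.3 to 0.6 kg. The same after a half turn.
- puck: Calibration puck, plain steel disc 36 mm in diameter, 22 mm high, 0.16 kg, standing loose on the stage plate where the holder has to go. Origin at the centre of its underside.
- tray: Small open grey tray, fixed, to the robot's left: 120 x 120 x 30 mm outside, walls and floor 5 mm. Origin at the centre of its underside.
- square_holder: Bystander: square aluminium holder, base 64 x 64 x 18 mm with a round knob 24 mm in diameter up to 42 mm. It and the long holder swap places from start to start. Origin at the centre of its underside.
- dishes: Bystander: stack of four red dishes, 93 mm in diameter, 64 mm high. Origin at the centre of its underside.
- bottle: Bystander: clear bottle with white cap, 68 mm in diameter, 130 mm high. Origin at the centre of its underside.
- jar: Bystander: small amber jar, 52 mm in diameter, 60 mm high. Origin at the centre of its underside.
- slide_box: Bystander: closed white box 85 x 100 x 35 mm. Origin at the centre of its underside.
- screwdriver: Bystander: screwdriver 150 mm long lying along its x axis, near the robot's base.

How it is judged:
By the outcome, as a careful person would: the job done as asked, in the order asked, and still so for the second after the job is handed in, while the arm keeps its last pose, push and grip.
It also fails if it takes over 64 s, if anything falls off the work surface, if the arm or the gripper's body presses on something with over 40 N, if the wrist force passes 120 N, or if a joint passes its speed limit or range.

### The arm

A 6-joint arm with a two-finger parallel gripper is mounted at the origin on the work surface. World frame = base frame: x ahead of the robot, y to its left, z up, the work surface at z = 0. Lengths are in m, angles in rad, forces in N, time in s.
With the tool pointing down it reaches from about 0.35 to 0.975 m from the base axis. Payload 4.9 kg.
Tool frame: the origin (TCP) lies on the centre line of the jaws, within the pads' length; the fingertips stand ahead of it and the grasp point (between the pads) is the TCP (manip.tip_extent is the z of the fingertips in the tool frame, in m); z points along the fingers, y is the line along which they close (so a half turn about z gives the same grasp; the last joint's range is limited). The gripper opens to 85 mm and grips with 20 to 120 N. Pads are 22 mm wide; open, the fingers measure 114 mm over their backs; the gripper's body (76 mm by 85 mm) begins 54 mm behind the grasp point. The pads swing forward as they close: fully open they stand 13 mm farther back than shut.
Start: joints at [1.098, 0.053, 1.613, -0, 1.476, -0.119], TCP at [0.217, 0.586, 0.25] pointing down, gripper open.
Joint ranges: [-3.01, 3.01], [-1.01, 2.22], [0.06, 2.58], [-1.02, 4.17], [0.09, 2.62], [-3.14, 3.14]. Speed limits (rad/s): [2.57, 2.57, 3.14, 3.14, 3.14, 3.14].

### API

Orientations are given as a unit quaternion [w, x, y, z].
In Python, from plant import manip gives the robot as it stands. The module is installed in compiled form; this text tells all that it offers.
- The arm moves only by the tool hand_motion, called after "Emit:" as name(argument=value, ...) on one line, values as JSON. Schema: {"type":"object","properties":{"plan":{"type":"object","properties":{"motion":{"type":"array","items":{"type":"array","items":{"type":"number"},"minItems":7,"maxItems":7},"minItems":1,"maxItems":5}},"additionalProperties":false,"required":["motion"]},"only":{"type":"string"},"quiet":{"type":"boolean"},"lines":{"type":"string"}},"required":["plan"],"additionalProperties":false}. plan is an object whose key "motion" holds a list of rows, 1 to 5 of them, each of 7 numbers: the opening from 0.0 (shut) to 1.0 (fully open), then dx, dy, dz in shares of the most that a row can go, 1 being 62.5 mm, then a rotation vector rx, ry, rz in units of 0.1 rad; each row shifts and turns the commanded pose from where the row before left it, along the tool's axes as they then stand; what a row does not reach is not made up. A row lasts 1/8 s, in which the tool goes at most 0.0625 m and 0.188 rad, less where a joint would pass 70% of its speed; a pose out of reach is approached as far as the arm can. The fingers move at their own pace and stop on an object; the grip force is fixed at half the most. Time passes only in rows, so rows that do not move let the fingers close. The tool returns the time, the measured TCP pose, the force, the opening and the grip force at its end. only (a regular expression) keeps the lines of the reply that match it, lines (a string "A,B") keeps lines A to B, and quiet returns only ok. Input that does not fit is refused with a message, and nothing moves.
- manip.state(): the state, without advancing time (a new reading comes with each control period).
- manip.grab_frame(name): name is "scene" or "top" or "wrist"; returns (picture, depth): 480x640x3 uint8, red, green, blue; 480x640 float32, m along the optical axis (not along the pixel's ray), 0 where there is no reading.
- manip.camera_params(name): a dict with "intrinsics" (3x3 intrinsics, pixels), "xyz" and "orientation" of the camera in the world. Camera axes: x right, y down, z forward; pixel columns grow to the right and rows downward; lengths in m; the calibration is good to about 2 mm. A picture is of the moment at which its call begins: read the wrist's pose just before it. camera_params takes no time and is no camera call; for the wrist camera it gives the pose at the moment of the call.
- manip.job_done(): hands the job in; it is judged then, once.
Trained networks look in the newest picture that a camera, given by its name, has taken for a name from the list of things; names that differ only in an ending like _2 or _b are one class to them, and where a whole thing is asked for, a point or a joint stands for the part that bears it (a point fixed in the world has none). Each returns a list of dicts, best first, with "conf" (0 to 1); they miss things now and then, are a little off and sometimes report something else, mostly with a low value. They report only what shows in the picture. A call takes as long as a camera call.
- manip.look_for(camera, query): "extent" ([left, top, right, bottom] in pixels, round what is visible of it).
- manip.outline_of(camera, query): "region" (480x640 bool, what is visible of it) and "extent" ([left, top, right, bottom] in pixels, round what is visible of it).
- manip.mark_of(camera, query): "centre" ([row, column] in pixels: a listed point, or the origin of a listed thing).
The state is a dict: "time": time; "joint_pos": joint angles; "joint_vel": joint speeds; "joint_efforts": joint torques, N m; "tool_pos": TCP position; "tool_rot": TCP orientation; "contact_force": force on the tool from outside, world axes, zero at the start; "ft_torque": the same for the moment, N m; "gripper_width": opening from 0.0 (shut) to 1.0 (fully open); "grasp_force": force on a finger pad.
Only numpy, scipy, OpenCV 4.12 (cv2) and the standard library are available. Lean on these libraries where they do the work, as an engineer would, in place of code of your own. Each camera call takes 0.05 s, during which the arm holds its last target. There are 200 camera calls.

## Working session

There is one attempt and no reset: what is moved stays moved. The work goes in short steps, Python scripts to look and compute and a tool call to move; the robot and the scene stay as the last step left them, time stands still between calls to the robot, and variables do not carry over. Pictures are saved under pics/ and viewed, at most 10 in all, crops included, and the job is handed in when it is done.

```bash
mkdir -p pics; cat > h.py <<'E'
import numpy as np, cv2
from plant import manip
from scipy.spatial.transform import Rotation as R
def rot(q): return R.from_quat([q[1],q[2],q[3],q[0]]).as_matrix()
def cloud(cam,d):
    p=manip.camera_params(cam); K=np.array(p["intrinsics"])
    v,u=np.mgrid[0:480,0:640]
    c=np.stack([(u-K[0,2])/K[0,0]*d,(v-K[1,2])/K[1,1]*d,d],-1)
    return c@rot(p["orientation"]).T+np.array(p["xyz"])
def st():
    s=manip.state(); print({k:np.round(v,3).tolist() for k,v in s.items() if k!="joint_vel"}); return s
E
python3 - <<'E'
from h import *
s=st(); print(rot(s["tool_rot"]).round(3), manip.tip_extent)
for c in ["top","scene"]:
    im,d=manip.grab_frame(c); cv2.imwrite(f"pics/{c}0.png",im[:,:,::-1]); P=cloud(c,d); np.save(f"{c}P.npy",P)
    print(c,manip.camera_params(c)["xyz"])
    for n in ["holder","puck","tray","stage","seat","fence_long","fence_short","square_holder"]:
        try:
            r=manip.outline_of(c,n) if n!="seat" else []
            if r:
                m=r[0]["region"]&(d>0); q=P[m]; zt=np.percentile(q[:,2],95); print(n,round(r[0]["conf"],2),r[0]["extent"],np.median(q,0).round(3),"ztop",zt.round(3))
                np.save(f"{c}_{n}.npy",m)
            k=manip.mark_of(c,n)
            if k: print("  mark",n,np.round(k[0]["centre"]),round(k[0]["conf"],2),P[int(k[0]["centre"][0]),int(k[0]["centre"][1])].round(3))
        except Exception as e: print(n,e)
E
```

```text
{'time': 0.0, 'joint_pos': [1.098, 0.053, 1.614, 0.0, 1.476, -0.119], 'joint_efforts': [-0.002, -39.368, -37.017, -0.0, 0.007, 0.0], 'tool_pos': [0.216, 0.586, 0.249], 'tool_rot': [-0.0, 0.176, 0.984, -0.001], 'contact_force': [0.544, 0.422, 0.904], 'ft_torque': [-0.051, -0.036, 0.027], 'grasp_force': 0.0, 'gripper_width': 1.003}
[[-0.938  0.346 -0.001]
 [ 0.346  0.938 -0.002]
 [ 0.    -0.002 -1.   ]] 0.019
top [0.30462261 0.01367752 0.99322352]
holder 0.88 [398.8, 238.6, 452.0, 282.0] [ 0.446 -0.243  0.02 ] ztop 0.048
puck 0.65 [276.2, 202.6, 288.7, 220.1] [0.562 0.083 0.052] ztop 0.055
  mark puck [213. 284.] 0.63 [0.555 0.077 0.055]
tray 0.76 [130.7, 202.3, 194.1, 264.6] [0.521 0.364 0.007] ztop 0.031
  mark tray [235. 167.] 0.81 [0.519 0.352 0.008]
stage 0.6 [236.8, 110.3, 346.1, 266.2] [0.6   0.076 0.032] ztop 0.049
  mark stage [212. 285.] 0.77 [0.558 0.077 0.053]
  mark seat [200. 266.] 0.9 [0.591 0.122 0.03 ]
fence_long 0.69 [243.2, 174.6, 327.0, 185.8] [0.634 0.079 0.042] ztop 0.045
  mark fence_long [178. 285.] 0.6 [0.639 0.077 0.043]
fence_short 0.54 [237.8, 187.6, 245.1, 
[... 526 characters left out ...]
0.05 ]
tray 0.97 [446.4, 198.7, 503.0, 243.4] [0.517 0.362 0.008] ztop 0.031
  mark tray [224. 468.] 0.55 [0.523 0.355 0.006]
stage 0.8 [308.6, 206.5, 440.2, 356.6] [0.639 0.07  0.033] ztop 0.049
  mark stage [256. 362.] 0.95 [0.581 0.073 0.036]
  mark seat [257. 383.] 0.66 [0.593 0.119 0.032]
fence_long 0.73 [330.9, 260.5, 408.9, 288.0] [0.638 0.087 0.042] ztop 0.046
  mark fence_long [274. 372.] 0.77 [0.636 0.08  0.041]
fence_short 0.62 [395.3, 218.1, 412.6, 270.1] [0.567 0.173 0.042] ztop 0.046
  mark fence_short [169. 436.] 0.7 [0.346 0.328 0.024]
square_holder 0.71 [138.2, 279.6, 169.8, 314.8] [ 0.588 -0.401  0.019] ztop 0.043
  mark square_holder [294. 154.] 0.84 [ 0.59  -0.401  0.033]
```

```bash
python3 - <<'E'
from h import *
P=np.load("topP.npy")
im=cv2.imread("pics/top0.png"); cv2.imwrite("pics/top0c.png",cv2.resize(im[90:330,100:540],(792,432),interpolation=cv2.INTER_CUBIC))
for c in ["top","scene"]:
    P=np.load(c+"P.npy")
    def rect(q,n):
        r=cv2.minAreaRect((q[:,:2]*1000).astype(np.float32)); print(c,n,len(q),np.round(r[0],1),np.round(r[1],1),round(r[2],1),"z",np.median(q[:,2]).round(4))
    m=np.load(c+"_holder.npy"); m=cv2.dilate(m.astype(np.uint8),np.ones((5,5)))>0
    rect(P[m&(P[...,2]>.040)&(P[...,2]<.056)],"rib"); rect(P[m&(P[...,2]>.012)],"base")
    for n in ["fence_long","fence_short"]:
        q=P[np.load(f"{c}_{n}.npy")]; q=q[(q[:,2]>.038)&(q[:,2]<.048)]; rect(q,n)
    B=(P[...,0]>.45)&(P[...,0]<.625)&(P[...,1]>0)&(P[...,1]<.16)&(P[...,2]>.046)&(P[...,2]<.06); rect(P[B],"puck"); print(P[B].mean(0))
    B=(abs(P[...,0]-.52)<.09)&(abs(P[...,1]-.36)<.09)&(P[...,2]>.022)&(P[...,2]<.036); rect(P[B],"tray")
E
```

```text
top rib 326 [ 450.4 -246.5] [76.1 21. ] 77.4 z 0.0464
top base 1587 [ 415.8 -138.1] [117.5 357.4] 18.0 z 0.02
top fence_long 465 [635.6  78.3] [ 13.7 191.7] 2.7 z 0.0428
top fence_short 308 [560.1 176.6] [129.7  12.8] 2.4 z 0.0432
top puck 202 [564.3  84.7] [34.2 34.7] 89.2 z 0.0523
[0.56435818 0.0840508  0.05220288]
top tray 593 [519.7 360.6] [121.8 120. ] 73.7 z 0.0304
scene rib 265 [ 452.5 -248.5] [76.4 24.4] 78.4 z 0.0468
scene base 1229 [ 833.4 -228.9] [870.6 123.4] 2.9 z 0.021
scene fence_long 445 [637.1  76.1] [ 16.8 189. ] 4.2 z 0.0423
scene fence_short 250 [560.1 174.7] [133.7  13.7] 3.4 z 0.0425
scene puck 181 [565.8  82.2] [35.7 35.2] 38.9 z 0.0522
[0.5667895  0.08198718 0.05199193]
scene tray 551 [520.1 358.5] [120.8 125.5] 74.0 z 0.0288
```

View pics/top0.png

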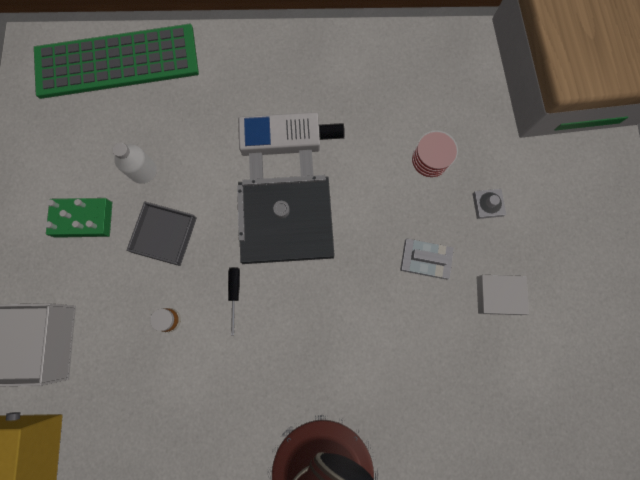

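The top view shows the stage plate around (285,220) with the puck at (282,209). The tray is at (162,234), the long holder at (428,257), and the square one, a bystander, at (490,204). The stage yaw is about +2.6°. First I'll turn the tool so its y axis lies along stage x and open the jaws to 0.8.

The manual's scale: shifts go in shares of 62.5 mm and turns go in units of 0.1 rad. Converting my numbers, 0.18 rad is 1.8.

```bash
cat >> h.py <<'E'
def to(x,y,z,ang=None):
    "delta in tool axes to world point; ang = wanted world angle of tool y, deg"
    s=manip.state(); M=rot(s["tool_rot"]); a=np.degrees(np.arctan2(M[1,1],M[0,1]))
    print("d",(M.T@(np.array([x,y,z])-s["tool_pos"])).round(4),"rz",None if ang is None else round(np.radians(a-ang),4),"yang",a.round(2),"tilt",M[:2,2].round(4))
E
```

Emit:
hand_motion(plan={"motion":[[0.8,0,0,0,0,0,1.8],[0.8,0,0,0,0,0,1.8],[0.8,0,0,0,0,0,1.8],[0.8,0,0,0,0,0,1.8],[0.8,0,0,0,0,0,1.8]]})

```text
time: 2.22
tool_pos: [0.2165, 0.5863, 0.2503]
tool_rot: [-0.0, 0.589, 0.808, -0.0]
contact_force: [0.5, 0.8, 0.2]
gripper_width: 0.8
grasp_force: 0.0
```

Emit:
hand_motion(plan={"motion":[[0.8,0,0,0,0,0,1.8],[0.8,0,0,0,0,0,0.93],[0.8,0,0,0,0,0,0]]})

```text
time: 2.6
tool_pos: [0.2165, 0.5863, 0.2503]
tool_rot: [-0.0, 0.691, 0.723, 0.0]
contact_force: [0.0, -0.3, 1.3]
gripper_width: 0.797
grasp_force: 0.0
```

```bash
python3 -c "
from h import *
st(); to(.5655,.083,.2,2.6)"
```

```text
{'time': 2.6, 'joint_pos': [1.098, 0.053, 1.613, -0.0, 1.476, 1.053], 'joint_efforts': [-0.001, -39.366, -37.045, 0.0, 0.0, 0.191], 'tool_pos': [0.217, 0.586, 0.25], 'tool_rot': [-0.0, 0.691, 0.723, 0.0], 'contact_force': [0.032, -0.267, 1.328], 'ft_torque': [-0.01, 0.034, 0.025], 'grasp_force': 0.0, 'gripper_width': 0.797}
d [-0.5185  0.3259  0.0503] rz -0.0003 yang 2.58 tilt [0. 0.]
```

Emit:
hand_motion(plan={"motion":[[0.8,-0.8288,0.5216,0,0,0,0],[0.8,-0.8288,0.5216,0,0,0,0],[0.8,-0.8288,0.5216,0,0,0,0],[0.8,-0.8288,0.5216,0,0,0,0],[0.8,-0.8288,0.5216,0,0,0,0]]})

```text
time: 3.22
tool_pos: [0.3916, 0.333, 0.2506]
tool_rot: [0.0, 0.691, 0.723, 0.0]
contact_force: [0.9, 1.3, -1.2]
gripper_width: 0.8
grasp_force: 0.0
```

Emit:
hand_motion(plan={"motion":[[0.8,-0.8288,0.5216,0,0,0,0],[0.8,-0.8288,0.5216,0,0,0,0],[0.8,-0.8288,0.5216,0,0,0,0],[0.8,-0.8288,0.5216,0,0,0,0],[0.8,-0.8288,0.5216,0,0,0,0]]})

```text
time: 3.85
tool_pos: [0.566, 0.0813, 0.2506]
tool_rot: [0.0, 0.691, 0.723, 0.0]
contact_force: [0.4, -0.1, 0.7]
gripper_width: 0.798
grasp_force: 0.0
```

Emit:
hand_motion(plan={"motion":[[0.8,0,0,0.8,0,0,0],[0.8,0,0,0,0,0,0]]})

```text
time: 4.1
tool_pos: [0.5623, 0.0824, 0.1956]
tool_rot: [-0.003, 0.691, 0.722, -0.003]
contact_force: [-0.3, 0.8, -0.6]
gripper_width: 0.804
grasp_force: 0.0
```

```bash
python3 - <<'E'
from h import *
im,d=manip.grab_frame("wrist"); cv2.imwrite("pics/w1.png",im[:,:,::-1]); P=cloud("wrist",d)
x,y,z=P[...,0],P[...,1],P[...,2]
B=(x>.45)&(x<.61)&(y>0)&(y<.155)&(z>.0465)&(z<.06)
q=P[B]; print(len(q)); print(cv2.minEnclosingCircle((q[:,:2]*1000).astype(np.float32)), np.median(q[:,2]))
F=(abs(z-.042)<.003)&(x>.45)&(x<.67)&(y>-.05)&(y<.2)
np.save("wF.npy",P[F])
L=P[F&(abs(x-.636)<.02)&(y<.15)];S=P[F&(abs(y-.176)<.018)&(x<.61)]
print(len(L),len(S))
for q in(L,S):
    if len(q)>50: r=cv2.minAreaRect((q[:,:2]*1000).astype(np.float32)); print(r)
c=manip.mark_of("wrist","puck");print(c[:1], [P[int(k["centre"][0]),int(k["centre"][1])].round(3) for k in c[:1]])
q=P[(abs(z-.03)<.004)&(x<.6)&(x>.5)&(y>0)&(y<.15)]; print("plate z",np.median(q[:,2]))
to(.5655,.083,.052,2.6)
E
```

```text
1575
((565.8580322265625, 83.93497467041016), 17.9460391998291) 0.053437103891369575
1992 2412
((636.8572387695312, 65.97721862792969), (12.625175476074219, 167.47927856445312), 2.7324979305267334)
((552.87841796875, 176.06570434570312), (114.53162384033203, 12.175775527954102), 2.775803565979004)
[{'centre': [227.7, 328.2], 'conf': 0.88}] [array([0.564, 0.089, 0.052])]
plate z 0.03199135425353372
d [-0.0005  0.0008  0.1486] rz -0.0001 yang 2.6 tilt [-0.0007  0.0001]
```

View pics/w1.png

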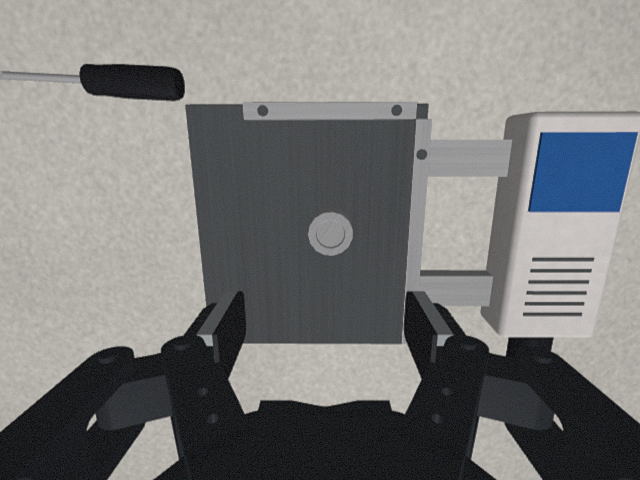

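The wrist view shows the puck at (330,233), clear of the jaws, and both fences sharp. The fits give puck (0.5658, 0.0838) and stage yaw 2.75°. Now I'll descend, grip and lift.

Emit:
hand_motion(plan={"motion":[[0.8,0.008,0.016,0.8,0,0,0],[0.8,0,0,0.8,0,0,0],[0.8,0,0,0.48,0,0,0],[0.8,0,0,0.208,0,0,0],[0.8,0,0,0,0,0,0]]})

```text
time: 4.82
tool_pos: [0.5666, 0.0842, 0.0585]
tool_rot: [0.0, 0.691, 0.723, 0.0]
contact_force: [-0.2, -0.1, -1.0]
gripper_width: 0.799
grasp_force: 0.0
```

Emit:
hand_motion(plan={"motion":[[0.0,0,0,0,0,0,0],[0.0,0,0,0,0,0,0],[0.0,0,0,0,0,0,0],[0.0,0,0,0,0,0,0],[0.0,0,0,0,0,0,0]]})

```text
time: 5.45
tool_pos: [0.5676, 0.0837, 0.0598]
tool_rot: [0.001, 0.691, 0.723, 0.001]
contact_force: [-0.6, -0.4, 6.1]
gripper_width: 0.384
grasp_force: 59.0
```

Emit:
hand_motion(plan={"motion":[[0.0,0,0,-0.32,0,0,0],[0.0,0,0,-0.8,0,0,0],[0.0,0,0,-0.8,0,0,0],[0.0,0,0,0,0,0,0]]})

```text
time: 5.95
tool_pos: [0.5694, 0.0837, 0.1846]
tool_rot: [0.004, 0.691, 0.722, 0.004]
contact_force: [0.1, -0.2, -2.8]
gripper_width: 0.377
grasp_force: 59.9
```

```bash
python3 -c "
from h import *
to(.520,.3595,.12)"
```

```text
d [ 0.2777 -0.038   0.0641] rz None yang 2.52 tilt [0.012  0.0001]
```

Emit:
hand_motion(plan={"motion":[[0.0,0.888,-0.112,0,0,0,0],[0.0,0.888,-0.112,0,0,0,0],[0.0,0.888,-0.112,0,0,0,0],[0.0,0.888,-0.112,0,0,0,0],[0.0,0.888,-0.112,0,0,0,0]]})

```text
time: 6.58
tool_pos: [0.5176, 0.3607, 0.1764]
tool_rot: [-0.0, 0.691, 0.722, -0.001]
contact_force: [-0.4, -0.3, -0.6]
gripper_width: 0.375
grasp_force: 59.9
```

Emit:
hand_motion(plan={"motion":[[0.0,0,0,0,0,0,0],[0.0,0,0,0,0,0,0]]})

```text
time: 6.82
tool_pos: [0.5182, 0.3589, 0.1764]
tool_rot: [-0.0, 0.691, 0.723, -0.001]
contact_force: [0.2, -0.5, -0.8]
gripper_width: 0.376
grasp_force: 59.9
```

```bash
python3 -c "
from h import *
to(.520,.3595,.037)"
```

```text
d [0.0007 0.002  0.1394] rz None yang 2.55 tilt [-0.0014 -0.0014]
```

Emit:
hand_motion(plan={"motion":[[0.0,0,0.032,0.8,0,0,0],[0.0,0,0,0.8,0,0,0],[0.0,0,0,0.4,0,0,0],[0.0,0,0,0.192,0,0,0],[0.0,0,0,0,0,0,0]]})

```text
time: 7.45
tool_pos: [0.5209, 0.3584, 0.0399]
tool_rot: [-0.0, 0.692, 0.722, -0.001]
contact_force: [-0.1, 1.0, -1.2]
gripper_width: 0.372
grasp_force: 59.9
```

Emit:
hand_motion(plan={"motion":[[0.0,0,0,0.032,0,0,0],[0.0,0,0,0,0,0,0],[0.65,0,0,0,0,0,0],[0.65,0,0,0,0,0,0],[0.65,0,0,0,0,0,0]]})

```text
time: 8.07
tool_pos: [0.521, 0.3596, 0.0387]
tool_rot: [0.0, 0.691, 0.723, 0.0]
contact_force: [-0.4, 0.2, 0.4]
gripper_width: 0.652
grasp_force: 0.0
```

Emit:
hand_motion(plan={"motion":[[0.65,0,0,-0.48,0,0,0],[0.65,0,0,-0.8,0,0,0],[0.65,0,0,-0.96,0,0,0],[0.65,0,0,0,0,0,0],[0.65,0,0,0,0,0,0]]})

```text
time: 8.7
tool_pos: [0.5207, 0.3594, 0.1783]
tool_rot: [0.0, 0.691, 0.722, 0.0]
contact_force: [-0.1, -1.2, -1.4]
gripper_width: 0.651
grasp_force: 0.0
```

```bash
python3 - <<'E'
from h import *
im,d=manip.grab_frame("top"); P=cloud("top",d); x,y,z=P[...,0],P[...,1],P[...,2]
im,d=manip.grab_frame("wrist"); cv2.imwrite("pics/w2.png",im[:,:,::-1])
c=manip.mark_of("wrist","puck"); P=cloud("wrist",d); print(c[:1],[P[int(k["centre"][0]),int(k["centre"][1])].round(3) for k in c[:1]])
to(.4515,-.2475,.19,-12.1)
E
```

```text
[{'centre': [226.1, 326.3], 'conf': 0.78}] [array([0.519, 0.364, 0.023])]
d [-0.6028 -0.0948 -0.0128] rz 0.2552 yang 2.52 tilt [-0.0036 -0.0019]
```

View pics/w2.png

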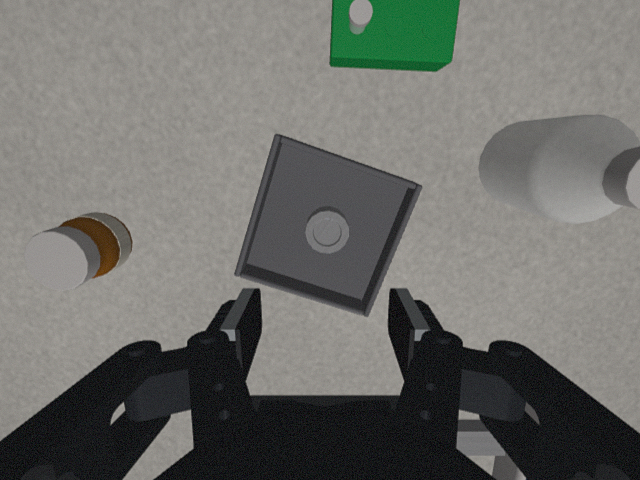

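The puck stands in the tray at (326,230) and is released. Next I'll go to the holder.

Emit:
hand_motion(plan={"motion":[[0.65,-0.9648,-0.152,0,0,0,0],[0.65,-0.9648,-0.152,0,0,0,0],[0.65,-0.9648,-0.152,0,0,0,0],[0.65,-0.9648,-0.152,0,0,0,0],[0.65,-0.9648,-0.152,0,0,0,0]]})

```text
time: 9.48
tool_pos: [0.4853, 0.0544, 0.1767]
tool_rot: [-0.001, 0.691, 0.723, -0.001]
contact_force: [0.8, -1.2, -0.3]
gripper_width: 0.647
grasp_force: 0.0
```

Emit:
hand_motion(plan={"motion":[[0.65,-0.9648,-0.152,0,0,0,0],[0.65,-0.9648,-0.152,0,0,0,0],[0.65,-0.9648,-0.152,0,0,0,0],[0.65,-0.9648,-0.152,0,0,0,0],[0.65,-0.9648,-0.152,0,0,0,0]]})

```text
time: 10.1
tool_pos: [0.4512, -0.2486, 0.1767]
tool_rot: [-0.001, 0.691, 0.722, -0.0]
contact_force: [0.1, 0.3, 0.7]
gripper_width: 0.649
grasp_force: 0.0
```

Emit:
hand_motion(plan={"motion":[[0.65,0,0,0,0,0,1.3],[0.65,0,0,0,0,0,1.25],[0.65,0,0,0,0,0,0],[0.65,0,0,0,0,0,0]]})

```text
time: 10.6
tool_pos: [0.4521, -0.2467, 0.1774]
tool_rot: [-0.001, 0.777, 0.63, -0.0]
contact_force: [0.2, -0.5, -0.7]
gripper_width: 0.648
grasp_force: 0.0
```

```bash
python3 - <<'E'
from h import *
im,d=manip.grab_frame("wrist"); cv2.imwrite("pics/w3.png",im[:,:,::-1]); P=cloud("wrist",d)
x,y,z=P[...,0],P[...,1],P[...,2]
N=(abs(x-.452)<.08)&(abs(y+.247)<.08)
for lo,hi in((.042,.056),(.012,.06)):
    q=P[N&(z>lo)&(z<hi)]; r=cv2.minAreaRect((q[:,:2]*1000).astype(np.float32)); print(len(q),r,np.median(q[:,2]))
to(.4515,-.2475,.05,-12.1)
E
```

```text
2514 ((449.02825927734375, -247.92092895507812), (75.97505187988281, 19.773679733276367), 78.42507934570312) 0.04548085466859528
11173 ((449.1003112792969, -247.97686767578125), (109.99749755859375, 74.04096221923828), 77.8029556274414) 0.018577148221188833
d [-0.0009 -0.0004  0.1277] rz 0.002 yang -11.99 tilt [-0.001   0.0007]
```

View pics/w3.png

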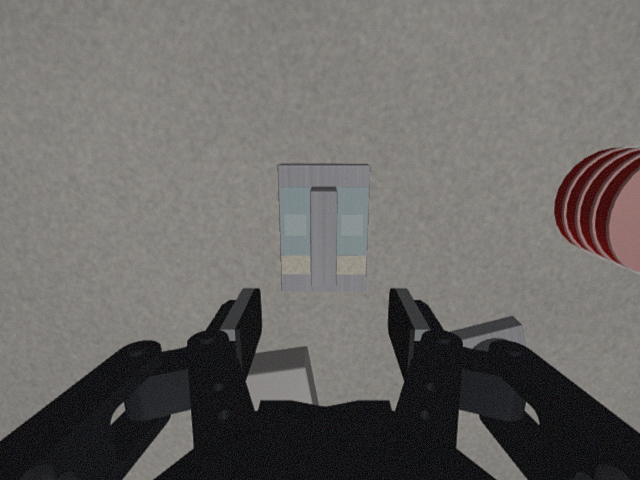

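The wrist view shows the holder's rib at (323,237), lined up with the jaws. It is centred at (0.449, -0.248) with yaw -11.9°.

Emit:
hand_motion(plan={"motion":[[0.65,-0.0304,-0.0432,0.8,0,0,0],[0.65,0,0,0.8,0,0,0],[0.65,0,0,0.4,0,0,0],[0.65,0,0,0.176,0,0,0],[0.65,0,0,0,0,0,0]]})

```text
time: 11.28
tool_pos: [0.4494, -0.2483, 0.0422]
tool_rot: [-0.0, 0.777, 0.629, -0.0]
contact_force: [0.6, -0.4, 0.2]
gripper_width: 0.65
grasp_force: 0.0
```

Emit:
hand_motion(plan={"motion":[[0.0,0,0,0,0,0,0],[0.0,0,0,0,0,0,0],[0.0,0,0,0,0,0,0],[0.0,0,0,0,0,0,0],[0.0,0,0,0,0,0,0]]})

```text
time: 11.9
tool_pos: [0.4506, -0.2493, 0.0441]
tool_rot: [0.001, 0.778, 0.629, 0.0]
contact_force: [-0.1, 0.7, 6.3]
gripper_width: 0.219
grasp_force: 63.1
```

```bash
python3 -c "
from h import *
st();to(.449,-.248,.041,-11.9)"
```

```text
{'time': 11.9, 'joint_pos': [-0.65, 0.017, 2.021, 0.0, 1.101, -0.439], 'joint_efforts': [-0.245, -28.737, -28.183, -0.077, -0.127, 0.013], 'tool_pos': [0.451, -0.249, 0.044], 'tool_rot': [0.001, 0.778, 0.629, 0.0], 'contact_force': [-0.06, 0.746, 6.291], 'ft_torque': [0.053, 0.046, 0.011], 'grasp_force': 63.124, 'gripper_width': 0.219}
d [ 0.0009 -0.0018  0.0031] rz -0.0032 yang -12.09 tilt [ 0.0025 -0.0018]
```

Emit:
hand_motion(plan={"motion":[[0.0,0,0,-0.16,0,0,0],[0.0,0,0,-0.48,0,0,0],[0.0,0,0,-0.8,0,0,0],[0.0,0,0,0,0,0,-1.3],[0.0,0,0,0,0,0,-1.29]]})

```text
time: 12.52
tool_pos: [0.4486, -0.2479, 0.1321]
tool_rot: [-0.001, 0.688, 0.725, -0.0]
contact_force: [0.3, 0.6, -5.8]
gripper_width: 0.217
grasp_force: 61.5
```

Emit:
hand_motion(plan={"motion":[[0.0,0,0,0,0,0,0],[0.0,0,0,0,0,0,0]]})

```text
time: 12.78
tool_pos: [0.4487, -0.2479, 0.1314]
tool_rot: [-0.001, 0.691, 0.723, -0.0]
contact_force: [0.2, 0.3, -5.2]
gripper_width: 0.222
grasp_force: 61.5
```

```bash
python3 -c "
from h import *
st();to(.580,.1043,.13,2.75)"
```

```text
{'time': 12.775, 'joint_pos': [-0.65, -0.112, 1.979, -0.0, 1.276, -0.696], 'joint_efforts': [0.007, -32.344, -37.413, 0.001, 0.017, 0.004], 'tool_pos': [0.449, -0.248, 0.131], 'tool_rot': [-0.001, 0.691, 0.723, -0.0], 'contact_force': [0.236, 0.256, -5.157], 'ft_torque': [0.021, -0.016, -0.026], 'grasp_force': 61.505, 'gripper_width': 0.222}
d [0.3458 0.1474 0.0016] rz -0.0018 yang 2.65 tilt [-0.0016  0.0011]
```

Emit:
hand_motion(plan={"motion":[[0.0,0.8,0.336,0,0,0,0],[0.0,0.8,0.336,0,0,0,0],[0.0,0.8,0.336,0,0,0,0],[0.0,0.8,0.336,0,0,0,0],[0.0,0.8,0.336,0,0,0,0]]})

```text
time: 13.4
tool_pos: [0.5424, 0.008, 0.132]
tool_rot: [-0.0, 0.69, 0.723, -0.0]
contact_force: [1.5, -0.5, -4.9]
gripper_width: 0.219
grasp_force: 61.5
```

Emit:
hand_motion(plan={"motion":[[0.0,0.8,0.336,0,0,0,0],[0.0,0.736,0.336,0,0,0,-0.02],[0.0,0,0,0,0,0,0],[0.0,0,0,0,0,0,0]]})

```text
time: 13.9
tool_pos: [0.5791, 0.1042, 0.1316]
tool_rot: [-0.0, 0.689, 0.725, -0.001]
contact_force: [-0.3, -0.5, -5.6]
gripper_width: 0.217
grasp_force: 61.6
```

```bash
python3 - <<'E'
from h import *
to(.580,.1043,.0725,2.75)
for c in("wrist","top"):
    im,d=manip.grab_frame(c); cv2.imwrite(f"pics/{c}4.png",im[:,:,::-1]); P=cloud(c,d); z=P[...,2];x=P[...,0];y=P[...,1]
    q=P[(abs(x-.58)<.07)&(abs(y-.104)<.08)&(z>.1)&(z<.115)]; print(c,len(q),cv2.minAreaRect((q[:,:2]*1000).astype(np.float32)),np.median(q[:,2]))
E
```

```text
d [0.0001 0.001  0.0591] rz 0.0018 yang 2.86 tilt [-0.0016 -0.0006]
wrist 16956 ((577.37109375, 105.15528869628906), (74.37076568603516, 109.9056625366211), 2.821645498275757) 0.10532607775883505
top 120 ((580.6089477539062, 54.687164306640625), (73.3385238647461, 7.608650207519531), 2.703608751296997) 0.10599622072701903
```

View pics/wrist4.png

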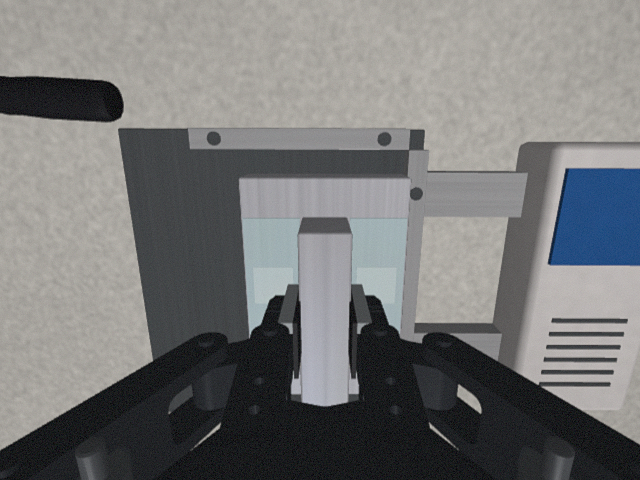

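The wrist view shows the holder held level and parallel to both fences, with about 12 mm clearance to each and the plate free beneath. I'll lower it until it touches.

Emit:
hand_motion(plan={"motion":[[0.0,0,0,0.48,0,0,0.01],[0.0,0,0,0.32,0,0,0],[0.0,0,0,0.048,0,0,0],[0.0,0,0,0,0,0,0]]})

```text
time: 14.5
tool_pos: [0.5797, 0.1039, 0.0795]
tool_rot: [0.0, 0.69, 0.724, 0.0]
contact_force: [-0.1, -0.6, -4.9]
gripper_width: 0.223
grasp_force: 61.4
```

Emit:
hand_motion(plan={"motion":[[0.0,0,0,0.048,0,0,0],[0.0,0,0,0,0,0,0]]})

```text
time: 14.75
tool_pos: [0.58, 0.1043, 0.0769]
tool_rot: [0.0, 0.69, 0.724, 0.0]
contact_force: [0.1, -0.2, -5.6]
gripper_width: 0.222
grasp_force: 61.5
```

Emit:
hand_motion(plan={"motion":[[0.0,0,0,0.032,0,0,0],[0.0,0,0,0,0,0,0]]})

```text
time: 15.0
tool_pos: [0.5795, 0.1042, 0.0742]
tool_rot: [-0.0, 0.69, 0.724, -0.0]
contact_force: [0.1, 0.5, -5.3]
gripper_width: 0.218
grasp_force: 61.5
```

```bash
python3 -c "
from h import *
st();to(.580,.1043,.0725,2.75)"
```

```text
{'time': 15.0, 'joint_pos': [0.052, 0.14, 1.83, -0.0, 1.171, 0.003], 'joint_efforts': [-0.026, -41.879, -35.441, 0.006, -0.005, 0.003], 'tool_pos': [0.58, 0.104, 0.074], 'tool_rot': [-0.0, 0.69, 0.724, -0.0], 'contact_force': [0.145, 0.522, -5.261], 'ft_torque': [0.001, 0.04, -0.058], 'grasp_force': 61.524, 'gripper_width': 0.218}
d [0.     0.0005 0.0017] rz 0.0011 yang 2.81 tilt [-0.0002 -0.    ]
```

Emit:
hand_motion(plan={"motion":[[0.0,0,0,0.016,0,0,0],[0.0,0,0,0,0,0,0]]}, only="pos|force")

```text
tool_pos: [0.58, 0.1043, 0.0741]
contact_force: [-1.9, -0.4, 0.2]
grasp_force: 62.1
```

Emit:
hand_motion(plan={"motion":[[0.0,0,0,0.016,0,0,0],[0.0,0,0,0,0,0,0]]}, only="pos|force")

```text
tool_pos: [0.5803, 0.1043, 0.0741]
contact_force: [-4.2, -0.3, 5.5]
grasp_force: 63.1
```

Emit:
hand_motion(plan={"motion":[[0.0,0,0,0.016,0,0,0],[0.0,0,0,0,0,0,0]]}, only="pos|force")

```text
tool_pos: [0.5806, 0.1043, 0.0741]
contact_force: [-6.5, -0.7, 9.7]
grasp_force: 63.7
```

Emit:
hand_motion(plan={"motion":[[0.0,0.08,0.08,-0.016,0,0,0],[0.0,0.064,0.064,0,0,0,0],[0.0,0,0,0,0,0,0]]}, only="pos|force")

```text
tool_pos: [0.5899, 0.1137, 0.0741]
contact_force: [-0.8, -2.0, 5.6]
grasp_force: 63.1
```

Emit:
hand_motion(plan={"motion":[[0.0,0,0.032,0,0,0,0],[0.0,0,0,0,0,0,0]]}, only="pos|force")

```text
tool_pos: [0.5911, 0.114, 0.0741]
contact_force: [-5.1, -0.3, 9.1]
grasp_force: 63.4
```

Emit:
hand_motion(plan={"motion":[[0.0,0,0.032,0,0,0,0],[0.0,0,0,0,0,0,0]]}, only="pos|force")

```text
tool_pos: [0.5913, 0.114, 0.0741]
contact_force: [-11.9, -2.0, 14.6]
grasp_force: 64.3
```

```bash
python3 -c "
from h import *
st();to(.5914,.11685,.0741,2.75)"
```

```text
{'time': 16.625, 'joint_pos': [0.067, 0.172, 1.795, 0.0, 1.179, 0.018], 'joint_efforts': [-0.239, -33.436, -32.549, 0.243, -3.18, -0.158], 'tool_pos': [0.591, 0.114, 0.074], 'tool_rot': [-0.001, 0.69, 0.724, -0.001], 'contact_force': [-11.863, -2.015, 14.629], 'ft_torque': [-0.389, 1.805, -0.187], 'grasp_force': 64.305, 'gripper_width': 0.216}
d [0.0028 0.0002 0.    ] rz 0.0009 yang 2.8 tilt [-0.004  -0.0002]
```

Emit:
hand_motion(plan={"motion":[[0.0,0.032,0,0,0,0,0],[0.0,0,0,0,0,0,0]]}, only="pos|force")

```text
tool_pos: [0.5913, 0.1141, 0.0741]
contact_force: [-12.4, -8.8, 14.5]
grasp_force: 64.2
```

Emit:
hand_motion(plan={"motion":[[0.0,0.032,0,0,0,0,0],[0.0,0,0,0,0,0,0]]}, only="pos|force")

```text
tool_pos: [0.5913, 0.115, 0.0742]
contact_force: [-12.5, -13.1, 15.0]
grasp_force: 64.3
```

Emit:
hand_motion(plan={"motion":[[0.0,0.032,0,0,0,0,0],[0.0,0,0,0,0,0,0]]}, only="pos|force")

```text
tool_pos: [0.5913, 0.1152, 0.0741]
contact_force: [-12.1, -19.5, 15.8]
grasp_force: 64.4
```

```bash
python3 -c "
from h import *
st();to(.5914,.11685,.0741,2.75)"
```

```text
{'time': 17.375, 'joint_pos': [0.073, 0.173, 1.793, -0.01, 1.18, 0.028], 'joint_efforts': [9.966, -33.138, -32.714, 4.037, -3.556, -0.14], 'tool_pos': [0.591, 0.115, 0.074], 'tool_rot': [0.002, 0.69, 0.724, -0.005], 'contact_force': [-12.053, -19.451, 15.771], 'ft_torque': [-2.703, 1.814, -0.184], 'grasp_force': 64.426, 'gripper_width': 0.224}
d [0.0017 0.0002 0.    ] rz 0.001 yang 2.81 tilt [-0.0041 -0.0099]
```

Both fences appear to bear (-12 N and -19 N). I'll add some down force and push, then look.

Emit:
hand_motion(plan={"motion":[[0.0,0,0,0.032,0,0,0],[0.0,0.016,0.032,0,0,0,0],[0.0,0,0,0,0,0,0]]}, only="pos|force")

```text
tool_pos: [0.5914, 0.1153, 0.0741]
contact_force: [-26.2, -23.3, 31.1]
grasp_force: 66.6
```

```bash
python3 - <<'E'
from h import *
st()
im,d=manip.grab_frame("wrist"); cv2.imwrite("pics/w5.png",im[:,:,::-1]); P=cloud("wrist",d); x,y,z=P[...,0],P[...,1],P[...,2]
yaw=np.radians(2.75); ex=np.array([np.cos(yaw),np.sin(yaw)]); ey=np.array([-ex[1],ex[0]])
X=P[...,:2]@ex*1000-563.3; Y=P[...,:2]@ey*1000-53.35
B=(X>0)&(X<66)&(Y>-16)&(Y<85)&(z>.043)&(z<.055)
A=np.c_[X[B],Y[B],np.ones(B.sum())]; c=np.linalg.lstsq(A,z[B]*1000,rcond=None)[0]; print("holder top plane",c,"n",B.sum())
q=P[B]; print(cv2.minAreaRect((q[:,:2]*1000).astype(np.float32)))
for n,m in(("long",(abs(X-76)<12)&(z<.0445)&(z>.0385)&(Y<85)&(Y>-60)),("short",(abs(Y-96)<12)&(z<.0445)&(z>.0385)&(X<60))):
    q=P[m]; print(n,len(q),cv2.minAreaRect((q[:,:2]*1000).astype(np.float32)),np.median(q[:,2]))
print("holder max X,Y",np.percentile(X[B],[1,99]),np.percentile(Y[B],[1,99]))
print("long face X",np.percentile(X[(abs(X-76)<12)&(z<.0445)&(z>.0385)&(Y<85)&(Y>-60)],[2,98]),"short",np.percentile(Y[(abs(Y-96)<12)&(z<.0445)&(z>.0385)&(X<60)],[2,98]))
E
```

```text
{'time': 17.75, 'joint_pos': [0.074, 0.178, 1.788, -0.013, 1.187, 0.029], 'joint_efforts': [10.839, -25.849, -32.419, 4.935, -7.267, -0.043], 'tool_pos': [0.591, 0.115, 0.074], 'tool_rot': [0.0, 0.689, 0.724, -0.008], 'contact_force': [-26.174, -23.311, 31.108], 'ft_torque': [-3.417, 4.046, -0.1], 'grasp_force': 66.644, 'gripper_width': 0.217}
holder top plane [-5.01290832e-03 -1.86172890e-02  4.93284381e+01] n 12588
((591.3980102539062, 116.36896514892578), (65.9975357055664, 100.97456359863281), 2.750636577606201)
long 3475 ((632.53857421875, 129.3063201904297), (11.14990520477295, 78.79637908935547), 2.7195472717285156) 0.04119856153267745
short 7983 ((554.4606323242188, 175.58164978027344), (122.06979370117188, 12.125749588012695), 2.6388847827911377) 0.04124261854473882
holder max X,Y [ 0.40741738 65.60390313] [-11.70008547  84.63900876]
long face X [69.62035906 79.86496533] short [ 89.55375482 101.29631891]
```

View pics/w5.png

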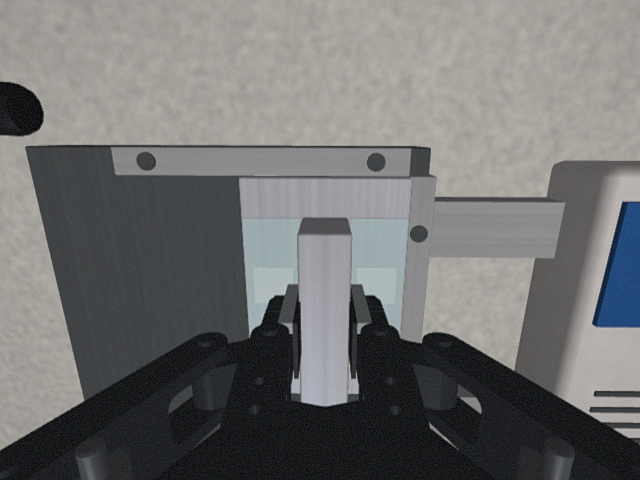

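The view shows the holder's edges meeting the short fence (row ~178) and the long fence (column ~410). The tool leans about 0.015 rad, so I'll check flatness against the plate plane.

```bash
cat > chk.py <<'E'
from h import *
s=st(); M=rot(s["tool_rot"])
im,d=manip.grab_frame("wrist"); P=cloud("wrist",d); x,y,z=P[...,0],P[...,1],P[...,2]
yaw=np.radians(2.75); ex=np.array([np.cos(yaw),np.sin(yaw)]); ey=np.array([-ex[1],ex[0]])
X=P[...,:2]@ex*1000-563.3; Y=P[...,:2]@ey*1000-53.35
print("tool z in stage",(M[:2,2]@ex).round(4),(M[:2,2]@ey).round(4))
def pl(B,n):
    A=np.c_[X[B],Y[B],np.ones(B.sum())]; Z=z[B]*1000
    for _ in range(4):
        c=np.linalg.lstsq(A,Z,rcond=None)[0]; k=abs(A@c-Z)<1.0; A,Z=A[k],Z[k]
    print(n,c.round(4),len(Z), "at(33,35)",round(c@[33,35,1],2))
pl((abs(X-33)>16)&(abs(X-33)<33)&(Y>15)&(Y<84)&(z>.0455)&(z<.053),"base")
pl((X>-90)&(X<-12)&(Y>-30)&(Y<80)&(abs(z-.03)<.006),"plate")
pl((abs(Y-96)<4)&(X<55)&(X>-50)&(abs(z-.042)<.005),"short fence")
# gaps: depth profile across edges
H=(z>.0455)&(z<.053)
print("holder Y edge",[np.percentile(Y[H&(abs(X-a)<4)&(Y>70)&(Y<100)],99).round(1) for a in(2,15,50,62)],"X edge",[np.percentile(X[H&(abs(Y-b)<5)&(X>55)&(X<80)],99).round(1) for b in(25,50,75)])
F=(z>.0385)&(z<.0445)
print("short face",[np.percentile(Y[F&(abs(X-a)<4)&(abs(Y-96)<12)],2).round(1) for a in(-40,-20,2,15,50)],"long face",[np.percentile(X[F&(abs(Y-b)<5)&(abs(X-76)<12)],2).round(1) for b in(25,50,75)])
E
python3 chk.py
```

```text
{'time': 17.8, 'joint_pos': [0.074, 0.178, 1.788, -0.013, 1.187, 0.029], 'joint_efforts': [10.806, -25.939, -32.394, 4.926, -7.243, -0.045], 'tool_pos': [0.591, 0.115, 0.074], 'tool_rot': [0.0, 0.689, 0.724, -0.008], 'contact_force': [-26.983, -23.073, 30.462], 'ft_torque': [-3.375, 3.972, -0.06], 'grasp_force': 66.629, 'gripper_width': 0.217}
tool z in stage -0.0111 -0.012
base [-5.70000e-03 -2.71000e-02  4.99159e+01] 7384 at(33,35) 48.78
plate [2.00000e-04 2.00000e-04 2.92146e+01] 21570 at(33,35) 29.23
short fence [-2.00000e-04 -7.80000e-03  4.20029e+01] 3822 at(33,35) 41.72
holder Y edge [np.float64(89.4), np.float64(89.4), np.float64(89.3), np.float64(89.3)] X edge [np.float64(67.9), np.float64(68.1), np.float64(68.0)]
short face [np.float64(89.9), np.float64(89.6), np.float64(89.5), np.float64(89.5), np.float64(89.4)] long face [np.float64(69.6), np.float64(69.7), np.float64(69.7)]
```

```bash
cat > prof.py <<'E'
from h import *
im,d=manip.grab_frame("wrist"); P=cloud("wrist",d); z=P[...,2]
yaw=np.radians(2.75); ex=np.array([np.cos(yaw),np.sin(yaw)]); ey=np.array([-ex[1],ex[0]])
X=P[...,:2]@ex*1000-563.3; Y=P[...,:2]@ey*1000-53.35
def pr(C,lo,hi,step,B):
    print([(round(a,1),(np.median(z[B&(abs(C-a)<step/2)])*1000).round(1) if (B&(abs(C-a)<step/2)).any() else None) for a in np.arange(lo,hi,step)])
pr(X,62,84,1,(abs(Y-80)<5)); pr(X,62,84,1,(abs(Y-50)<5)); pr(X,-10,6,1,abs(Y-80)<5)
pr(Y,60,106,2,abs(X-58)<4); pr(Y,60,106,2,abs(X-8)<4)
pr(Y,0,90,6,abs(X-65)<2);pr(Y,0,90,6,abs(X-1)<2)
pr(X,0,68,4,abs(Y-83)<4)
E
python3 prof.py; python3 -c "
import cv2;i=cv2.imread('pics/w5.png')[130:330,220:460];cv2.imwrite('pics/w5c.png',cv2.resize(i,(720,600),interpolation=cv2.INTER_CUBIC))"
```

```text
[(np.int64(62), np.float64(47.3)), (np.int64(63), np.float64(47.2)), (np.int64(64), np.float64(47.2)), (np.int64(65), np.float64(47.1)), (np.int64(66), np.float64(47.0)), (np.int64(67), np.float64(47.0)), (np.int64(68), np.float64(46.9)), (np.int64(69), np.float64(42.0)), (np.int64(70), np.float64(41.1)), (np.int64(71), np.float64(41.3)), (np.int64(72), np.float64(41.3)), (np.int64(73), np.float64(41.1)), (np.int64(74), np.float64(41.1)), (np.int64(75), np.float64(41.2)), (np.int64(76), np.float64(41.2)), (np.int64(77), np.float64(41.0)), (np.int64(78), np.float64(41.3)), (np.int64(79), np.float64(41.1)), (np.int64(80), np.float64(40.9)), (np.int64(81), None), (np.int64(82), None), (np.int64(83), None)]
[(np.int64(62), np.float64(106.7)), (np.int64(63), np.float64(106.0)), (np.int64(64), np.float64(105.0)), (np.int64(65), np.float64(105.7)), (np.int64(66), np.float64(106.9)), (np.int64(67), np.float64(109.7)), (np.int64(68), np.float64(111.0)), (np.int64(69), np.float64(114.5)), (np.int64(70), np.float64(114.8)), (np.int64(71), np.float64(114.8)), (np.int64(72), np.float64(115.6)), (
[... 3290 characters left out ...]
6), np.float64(48.5)), (np.int64(72), np.float64(48.2)), (np.int64(78), np.float64(47.5)), (np.int64(84), np.float64(47.5))]
[(np.int64(0), np.float64(47.5)), (np.int64(4), np.float64(47.4)), (np.int64(8), np.float64(47.3)), (np.int64(12), np.float64(47.4)), (np.int64(16), np.float64(47.4)), (np.int64(20), np.float64(47.3)), (np.int64(24), np.float64(47.3)), (np.int64(28), np.float64(47.2)), (np.int64(32), np.float64(47.3)), (np.int64(36), np.float64(47.3)), (np.int64(40), np.float64(47.3)), (np.int64(44), np.float64(47.2)), (np.int64(48), np.float64(47.2)), (np.int64(52), np.float64(47.2)), (np.int64(56), np.float64(47.2)), (np.int64(60), np.float64(47.2)), (np.int64(64), np.float64(47.2))]
```

View pics/w5c.png

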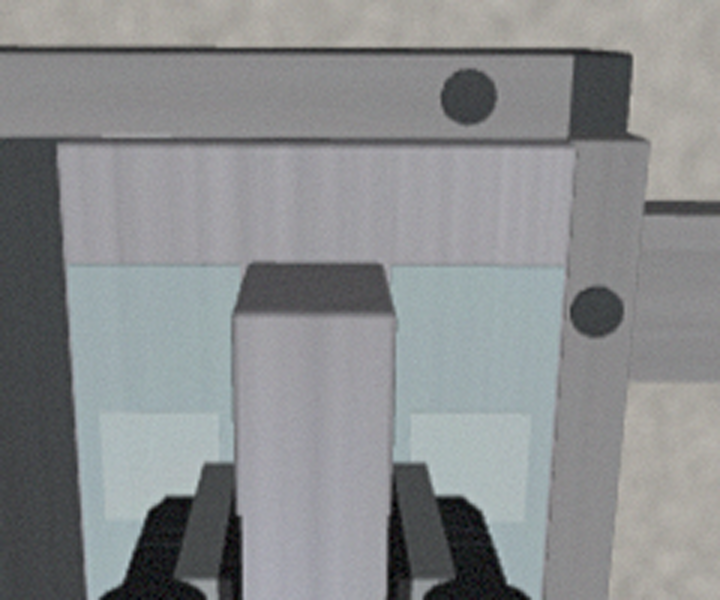

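The far strip reads 18.1 mm above the plate and is level along Y. In X there is a slight slope of -0.005, caused by the leaning tool. I'll lean the tool back so the holder sits fully flat.

The manual's scale: shifts go in shares of 62.5 mm and turns go in units of 0.1 rad. Converting my numbers, 0.005 rad is 0.05.

Emit:
hand_motion(plan={"motion":[[0.0,0,0,0,-0.06,0.05,0],[0.0,0,0,0,0,0,0]]}, only="pos|force|rot")

```text
tool_pos: [0.5913, 0.1152, 0.074]
tool_rot: [0.001, 0.689, 0.724, -0.004]
contact_force: [-26.5, -22.6, 31.1]
grasp_force: 66.7
```

Emit:
hand_motion(plan={"motion":[[0.0,0,0,0,-0.06,0.05,0],[0.0,0,0,0,0,0,0],[0.0,0,0,0,0,0,0]]}, only="pos|force|rot")

```text
tool_pos: [0.5912, 0.1152, 0.074]
tool_rot: [0.001, 0.689, 0.725, -0.001]
contact_force: [-25.4, -23.1, 31.2]
grasp_force: 66.8
```

```bash
python3 chk.py; python3 prof.py | tail -1
```

```text
{'time': 18.525, 'joint_pos': [0.07, 0.17, 1.797, -0.003, 1.174, 0.021], 'joint_efforts': [10.659, -26.017, -32.331, 5.182, -7.56, -0.083], 'tool_pos': [0.591, 0.115, 0.074], 'tool_rot': [0.001, 0.689, 0.725, -0.001], 'contact_force': [-25.356, -23.067, 31.21], 'ft_torque': [-3.711, 4.403, -0.107], 'grasp_force': 66.815, 'gripper_width': 0.219}
tool z in stage 0.0 -0.0023
base [-1.60000e-03 -2.59000e-02  4.96039e+01] 7420 at(33,35) 48.64
plate [-9.00000e-04  4.00000e-04  2.91617e+01] 21784 at(33,35) 29.15
short fence [-1.50000e-03 -1.02000e-02  4.22549e+01] 3783 at(33,35) 41.85
holder Y edge [np.float64(89.5), np.float64(89.2), np.float64(89.3), np.float64(89.3)] X edge [np.float64(68.1), np.float64(67.8), np.float64(67.9)]
short face [np.float64(89.8), np.float64(89.9), np.float64(89.5), np.float64(89.5), np.float64(89.5)] long face [np.float64(69.6), np.float64(69.6), np.float64(69.6)]
[(np.int64(0), np.float64(47.2)), (np.int64(4), np.float64(47.2)), (np.int64(8), np.float64(47.2)), (np.int64(12), np.float64(47.1)), (np.int64(16), np.float64(47.3)), (np.int64(20), np.float64(47.3)), (np.int64(24), np.float64(47.0)), (np.int64(28), np.float64(47.2)), (np.int64(32), np.float64(47.2)), (np.int64(36), np.float64(47.1)), (np.int64(40), np.float64(47.3)), (np.int64(44), np.float64(47.2)), (np.int64(48), np.float64(47.1)), (np.int64(52), np.float64(47.1)), (np.int64(56), np.float64(47.2)), (np.int64(60), np.float64(47.1)), (np.int64(64), np.float64(47.2))]
```

Now it sits level (base slope matches the plate), square to the fences, with about 25 N and 23 N on them and 31 N down. I'll confirm it is steady and hand it in.

Emit:
hand_motion(plan={"motion":[[0.0,0,0,0,0,0,0],[0.0,0,0,0,0,0,0],[0.0,0,0,0,0,0,0]]})

```text
time: 19.0
tool_pos: [0.5912, 0.1152, 0.074]
tool_rot: [0.001, 0.689, 0.725, -0.001]
contact_force: [-25.3, -23.7, 31.8]
gripper_width: 0.217
grasp_force: 66.8
```

```bash
python3 -c "
from plant import manip
print(manip.job_done())"
```

```text
the job is handed in; nothing more can be done
None
```

I handed the job in at 19.0 s: the puck is released in the tray, and the long holder is flat on the stage, still gripped and pressed into the corner with about 25 N on the long fence and 24 N on the short one (no verdict came back).

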